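# Find the full additive tin by feel and hold it over the tagged tray

### The arm

A 6-joint arm with a two-finger parallel gripper is mounted at the origin on the work surface. World frame = base frame: x ahead of the robot, y to its left, z up, the work surface at z = 0. Lengths are in m, angles in rad, forces in N, time in s.
With the tool pointing down it reaches from about 0.4 to 0.825 m from the base axis. Payload 7 kg.
Tool frame: the origin (TCP) lies midway between the tips of the shut fingers; the grasp point (between the pads) lies arm.hold_point_z behind it (arm.hold_point_z is the distance from the TCP to the grasp point, in m); z points along the fingers, y is the line along which they close (so a half turn about z gives the same grasp; the last joint's range is limited). The gripper opens to 88 mm and grips with 3 to 60 N. Pads are 19 mm wide; open, the fingers measure 130 mm over their backs; the gripper's body (78 mm by 193 mm) begins 47 mm behind the grasp point.
Start: joints at [1.517, 0.359, 0.012, 0, -1.224, -0.288], TCP at [0.226, 0.636, 0.227] pointing down, gripper open.
Joint ranges: [-3.07, 3.07], [-1.43, 2.12], [-1.02, 1.25], [-3.03, 1.67], [-3.05, -0], [-3.03, 3.03]. Speed limits (rad/s): [2.39, 2.39, 3.01, 3.14, 3.14, 3.14].

### API

Orientations are given as [roll, pitch, yaw] about the fixed x, y, z axes, in that order (R = Rz(yaw) Ry(pitch) Rx(roll)).
In Python, from station import arm gives the robot as it stands.
- The arm moves only by the shell command python3 -m crank 'ROWS' [OPENING] [FORCE]. ROWS is JSON, a list that holds one entry, the list of rows, each a list of 4 numbers: the shift along the tool's x, y, z in units of 25 mm (1.0 is 25 mm), then the turn about the tool's z in units of 5 degrees (1.0 is 5 degrees). A call has 1 to 12 rows; each row is the pose to reach, as a shift and turn from the pose commanded when the call began, along the tool's axes at that moment; what a row does not reach only later rows make up. A row lasts 1/8 s, in which the tool goes at most 62.5 mm and 10.7 degrees, less where a joint would pass 70% of its speed; a pose out of reach is approached as far as the arm can. A call with a gripper value outside its range is refused whole. OPENING is the closure, from 0 (fully open) to 1 (shut), set as the call begins (- or left out, the last holds). The fingers move at their own pace and stop on an object; FORCE is the grip in N (left out, the last holds). Time passes only in rows, so rows that repeat a pose let the fingers close. It gives the time, the measured TCP pose, the force, the opening and the grip force at its end, in the units of the state.
- arm.get_state(): the state, without advancing time (a new reading comes with each control period).
- arm.grab_frame(name): name is "side" or "top" or "wrist"; returns (picture, depth): 384x512x3 uint8, red, green, blue; 384x512 float32, m along the optical axis (not along the pixel's ray), 0 where there is no reading.
- arm.get_calibration(name): a dict with "mtx" (3x3 intrinsics, pixels), "R" (3x3) and "t" (3): a world point X has camera coordinates R X + t; the wrist camera has in their place "mount" (4x4, takes a point from camera to tool coordinates, whose origin is the TCP and whose axes are the flange's). Camera axes: x right, y down, z forward; pixel columns grow to the right and rows downward; lengths in m; the calibration is good to about 2 mm. A picture is of the moment at which its call begins: read the wrist's pose just before it. get_calibration takes no time and is no camera call.
- arm.job_done(): hands the job in; it is judged then, once.
Trained networks look in the newest picture that a camera, given by its name, has taken for a name from the list of things; names that differ only in an ending like _2 or _b are one class to them, and where a whole thing is asked for, a point or a joint stands for the part that bears it (a point fixed in the world has none). Each returns a list of dicts, best first, with "score" (0 to 1); they miss things now and then, are a little off and sometimes report something else, mostly with a low value. They report only what shows in the picture. A call takes as long as a camera call.
- arm.recognise(thing, camera): "extent" ([left, top, width, height] in pixels, round what is visible of it).
- arm.trace(thing, camera): "mask" (384x512 bool, what is visible of it) and "extent" ([left, top, width, height] in pixels, round what is visible of it).
The state is a dict: "t": time; "q": joint angles; "qd": joint speeds; "joint_efforts": joint torques, N m; "eef_pos": TCP position; "ee_rot": TCP orientation; "force": force on the tool from outside, world axes, zero at the start; "moment": the same for the moment, N m; "width": finger opening in m; "gripper_force": force on a finger pad.
Only numpy, scipy, OpenCV 4.12 (cv2) and the standard library are available. Lean on these libraries where they do the work, as an engineer would, in place of code of your own. Each camera call takes 0.05 s, during which the arm holds its last target. There are 200 camera calls.

### The job

Only one of the three identical tins on the board is still full: heft them one at a time from left to right (left as the robot sees it), lifting each straight up by about 5 cm and setting it back upright where it stood. Then hold the heaviest one up, upright and still, over the middle of the tray that has the yellow tag in it, with its underside at least 10 cm above the table, and finish while holding it there in the gripper. The other two tins must be standing in their places, and the tags and everything else stay where they are; if the heaviest turns out to be the last one lifted, it need not be set back first.

Things in the scene. Friction and masses are not known exactly. Their poses are not given: they have to be found in the camera images.
- tin_left: closed round metal tin with a dark red band and a steel lid, 64 mm in diameter, 120 mm tall, standing upright on the left place of the board; origin at the centre of its underside, z up. All three tins look the same; any of them may be the full, heaviest one (all under 0.75 kg; the full one is at least 0.15 kg heavier than either other; weights change from start to start)
- tin_middle: closed round metal tin with a dark red band and a steel lid, 64 mm in diameter, 120 mm tall, standing upright on the middle place of the board; origin at the centre of its underside, z up. All three tins look the same; any of them may be the full, heaviest one (all under 0.75 kg; the full one is at least 0.15 kg heavier than either other; weights change from start to start)
- tin_right: closed round metal tin with a dark red band and a steel lid, 64 mm in diameter, 120 mm tall, standing upright on the right place of the board; origin at the centre of its underside, z up. All three tins look the same; any of them may be the full, heaviest one (all under 0.75 kg; the full one is at least 0.15 kg heavier than either other; weights change from start to start)
- spot_left (a point): point on the top of the board, 18 mm above the table, where the left (+y) tin stands at the start (its centre within 8 mm)
- spot_middle (a point): point on the top of the board, 18 mm above the table, where the middle tin stands at the start (its centre within 8 mm)
- spot_right (a point): point on the top of the board, 18 mm above the table, where the right (-y) tin stands at the start (its centre within 8 mm)
- board: fixed dark wooden board, 90 mm deep, 340 mm wide, 18 mm thick, on which the tins stand in a row along its y axis, 120 mm apart; origin at the centre of its underside
- tray_left: open square wooden tray, fixed, 150 x 150 mm, 40 mm tall, walls and floor 6 mm thick, standing beyond the board on the robot's left (+y); origin at the centre of its underside
- tray_right: open square wooden tray, fixed, 150 x 150 mm, 40 mm tall, walls and floor 6 mm thick, standing beyond the board on the robot's right (-y); origin at the centre of its underside
- tag_yellow: flat yellow plastic vat tag, 60 x 36 x 5 mm, lying loose in one of the two trays (it may be either); origin at the centre of its underside
- tag_white: flat white plastic vat tag, 60 x 36 x 5 mm, lying loose in one of the two trays (it may be either); origin at the centre of its underside
- bottle_dark: bystander, leave alone: dark green wine bottle with a red cap and a paper label, 74 mm in diameter, 300 mm tall, standing at the left; origin at the centre of its underside
- bottle_amber: bystander, leave alone: brown wine bottle with a brass cap, 74 mm in diameter, 290 mm tall, standing at the right; origin at the centre of its underside
- cup: bystander, leave alone: shallow steel tasting cup, 80 mm in diameter, 35 mm tall; origin at the centre of its underside
- bung: bystander, leave alone: cork bung, 46 mm in diameter, 35 mm tall, standing between the trays; origin at the centre of its underside
- notebook: bystander, leave alone: dark blue notebook, 100 x 150 x 14 mm, lying flat; origin at the centre of its underside

How it is judged:
On the way, in this order (a step that is already met when the one before it is completed fails the run):
1. the left tin is lifted at least 2 cm off the board, above its own place (horizontal distance between tin_left and spot_left below 0.05 m and height (world z) of tin_left above 0.038 m), for 0.2 s.
2. the middle tin is lifted at least 2 cm off the board, above its own place (horizontal distance between tin_middle and spot_middle below 0.05 m and height (world z) of tin_middle above 0.038 m), for 0.2 s.
3. the right tin is lifted at least 2 cm off the board, above its own place (horizontal distance between tin_right and spot_right below 0.05 m and height (world z) of tin_right above 0.038 m), for 0.2 s.
At the end, for the whole second after the job is handed in: Heaviest tin gripped, upright (0.25 rad), still, within 50 mm of the centre of the tray with the yellow tag, underside over 80 mm up, touching no tray, board or tin; the lighter two (under 4.6 N) upright (0.1 rad) on the board and, like both tags, within 30 mm of their start (((height (world z) of tin_left above 0.08 m and angle between tin_left's own z axis and vertical below 0.25 rad and ((horizontal distance between tag_yellow and tray_left below 0.075 m and horizontal distance between tin_left and tray_left below 0.05 m) or (horizontal distance between tag_yellow and tray_right below 0.075 m and horizontal distance between tin_left and tray_right below 0.05 m)) and contact force between the fingers and tin_left above 1 N and linear speed of tin_left below 0.03 m/s and contact force between tin_left and tin_middle below 0.2 N and contact force between tin_left and tin_right below 0.2 N and contact force between tin_left and tray_left below 0.2 N and contact force between tin_left and tray_right below 0.2 N and contact force between tin_left and board below 0.2 N and distance of each of tin_middle, tin_right from where it was at the start of the episode below 0.03 m and angle between each of tin_middle, tin_right's own z axis and vertical below 0.1 rad and contact force between tin_middle and board between 1 and 4.6 N and contact force between tin_right and board between 1 and 4.6 N) or (height (world z) of tin_middle above 0.08 m and angle between tin_middle's own z axis and vertical below 0.25 rad and ((horizontal distance between tag_yellow and tray_left below 0.075 m and horizontal distance between tin_middle and tray_left below 0.05 m) or (horizontal distance between tag_yellow and tray_right below 0.075 m and horizontal distance between tin_middle and tray_right below 0.05 m)) and contact force between the fingers and tin_middle above 1 N and linear speed of tin_middle below 0.03 m/s and contact force between tin_middle and tin_left below 0.2 N and contact force between tin_middle and tin_right below 0.2 N and contact force between tin_middle and tray_left below 0.2 N and contact force between tin_middle and tray_right below 0.2 N and contact force between tin_middle and board below 0.2 N and distance of each of tin_left, tin_right from where it was at the start of the episode below 0.03 m and angle between each of tin_left, tin_right's own z axis and vertical below 0.1 rad and contact force between tin_left and board between 1 and 4.6 N and contact force between tin_right and board between 1 and 4.6 N) or (height (world z) of tin_right above 0.08 m and angle between tin_right's own z axis and vertical below 0.25 rad and ((horizontal distance between tag_yellow and tray_left below 0.075 m and horizontal distance between tin_right and tray_left below 0.05 m) or (horizontal distance between tag_yellow and tray_right below 0.075 m and horizontal distance between tin_right and tray_right below 0.05 m)) and contact force between the fingers and tin_right above 1 N and linear speed of tin_right below 0.03 m/s and contact force between tin_right and tin_left below 0.2 N and contact force between tin_right and tin_middle below 0.2 N and contact force between tin_right and tray_left below 0.2 N and contact force between tin_right and tray_right below 0.2 N and contact force between tin_right and board below 0.2 N and distance of each of tin_left, tin_middle from where it was at the start of the episode below 0.03 m and angle between each of tin_left, tin_middle's own z axis and vertical below 0.1 rad and contact force between tin_left and board between 1 and 4.6 N and contact force between tin_middle and board between 1 and 4.6 N)) and distance of each of tag_yellow, tag_white from where it was at the start of the episode below 0.03 m); the arm keeps its last pose, push and grip.
It fails at once if a tin is tipped by more than 0.6 rad (angle between any of tin_left, tin_middle, tin_right's own z axis and vertical above 0.6 rad).
It fails at once if a bystander is moved by more than 30 mm (distance of any of bottle_dark, bottle_amber, cup, bung, notebook from where it was at the start of the episode above 0.03 m).
It also fails if it takes over 69 s, if anything falls off the work surface, if the arm or the gripper's body presses on something with over 40 N, if the wrist force passes 120 N, or if a joint passes its speed limit or range.

## Working session

There is one attempt and no reset: what is moved stays moved. The work goes in short steps, Python scripts to look and compute and a shell command to move; the robot and the scene stay as the last step left them, time stands still between calls to the robot, and variables do not carry over. Pictures are saved under pics/ and viewed, at most 10 in all, crops included, and the job is handed in when it is done.

```bash
mkdir -p pics; ls; python3 - <<'E'
from station import arm
import cv2,numpy as np
s=arm.get_state(); print({k:np.round(v,3) for k,v in s.items()}, arm.hold_point_z)
ims=[]
for c in("top","side"):
    im,d=arm.grab_frame(c); np.savez(f"{c}.npz",im=im,d=d); ims.append(im[:,:,::-1])
    for n in("tag_yellow","tag_white","tin_left","tray_left"):
        print(c,n,[(round(r["score"],2),np.round(r["extent"]).tolist()) for r in arm.recognise(n,c)][:4])
cv2.imwrite("pics/a.png",cv2.resize(np.vstack(ims),(440,600)) if 0 else cv2.resize(np.hstack(ims),(800,300)))
cv2.imwrite("pics/top.png",ims[0])
E
```

```text
pics
{'t': np.float64(0.0), 'q': array([ 1.517,  0.359,  0.011, -0.   , -1.224, -0.288]), 'qd': array([ 0.002, -0.   , -0.   , -0.001, -0.   , -0.   ]), 'joint_efforts': array([ 0.0000e+00, -5.8272e+01,  2.9304e+01,  6.9970e+00,  7.0000e-03,
       -0.0000e+00]), 'eef_pos': array([0.226, 0.635, 0.226]), 'ee_rot': array([ 3.14 , -0.   , -0.342]), 'force': array([-0.059, -0.098, -0.115]), 'moment': array([0.058, 0.013, 0.028]), 'gripper_force': np.float64(0.0), 'width': np.float64(0.088)} 0.0188
top tag_yellow [(0.83, [304.0, 155.0, 24.0, 20.0])]
top tag_white [(0.88, [202.0, 155.0, 14.0, 20.0])]
top tin_left [(0.87, [196.0, 222.0, 30.0, 32.0])]
top tray_left [(0.61, [175.0, 132.0, 61.0, 62.0])]
side tag_yellow []
side tag_white [(0.75, [268.0, 146.0, 22.0, 10.0]), (0.28, [195.0, 120.0, 26.0, 48.0])]
side tin_left [(0.78, [196.0, 120.0, 22.0, 48.0])]
side tray_left [(0.84, [247.0, 117.0, 64.0, 54.0])]
```

View pics/top.png

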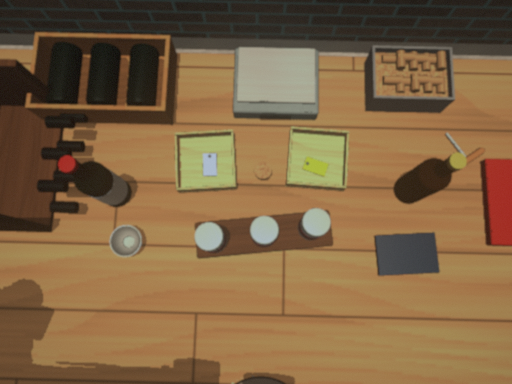

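View pics/a.png

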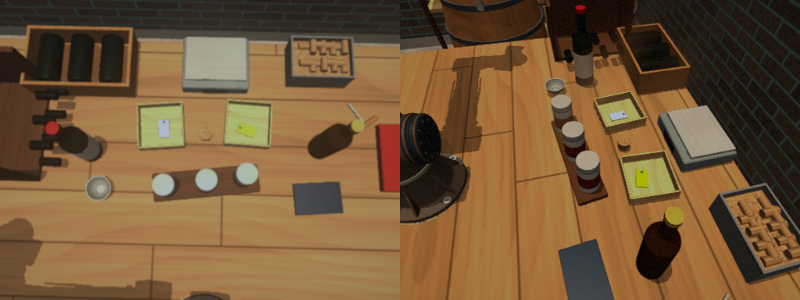

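```bash
cat > geo.py <<'E'
import numpy as np
from station import arm
def world(cam,d,mask=None):
    c=arm.get_calibration(cam); K=np.array(c["mtx"]);R=np.array(c["R"]);t=np.array(c["t"])
    v,u=np.indices(d.shape); p=np.stack([(u-K[0,2])/K[0,0]*d,(v-K[1,2])/K[1,1]*d,d],-1)
    return (p-t)@R
E
python3 - <<'E'
from geo import *
z=np.load("top.npz"); W=world("top",z["d"]); ok=z["d"]>0
import cv2
lid=(ok&(abs(W[...,2]-.138)<.008)).astype(np.uint8)
n,_,st,_=cv2.connectedComponentsWithStats(lid)
L=_ if 0 else cv2.connectedComponents(lid)[1]
for i in range(1,n):
    if st[i,4]>40:
        p=W[L==i]; lo,hi=p.min(0),p.max(0); print("lid",st[i].tolist(),p.mean(0).round(3),((lo+hi)/2).round(3),(hi-lo).round(3))
rim=(ok&(abs(W[...,2]-.04)<.006)).astype(np.uint8)
n,L,st,_=cv2.connectedComponentsWithStats(rim)
for i in range(1,n):
    if st[i,4]>30:
        p=W[L==i]; print("rim",st[i].tolist(),p.mean(0).round(3),np.array(cv2.minAreaRect(p[:,:2].astype(np.float32)*1000)[0]).round(1),cv2.minAreaRect(p[:,:2].astype(np.float32)*1000)[1:])
b=(ok&(abs(W[...,2]-.018)<.005)&(W[...,0]>.3)&(W[...,0]<.7)).astype(np.uint8)
n,L,st,_=cv2.connectedComponentsWithStats(b)
for i in range(1,n):
    if st[i,4]>150: print("18mm",st[i].tolist(),cv2.minAreaRect(W[L==i][:,:2].astype(np.float32)*1000))
tall=(ok&(W[...,2]>.16)).astype(np.uint8)
n,L,st,_=cv2.connectedComponentsWithStats(tall)
for i in range(1,n):
    if st[i,4]>40: p=W[L==i]; print("tall",st[i].tolist(),p.min(0).round(3),p.max(0).round(3))
E
```

```text
lid [0, 81, 42, 8, 120] [0.777 0.579 0.138] [0.783 0.588 0.138] [0.018 0.097 0.016]
lid [44, 116, 28, 11, 242] [0.693 0.491 0.134] [0.694 0.491 0.134] [0.025 0.061 0.009]
lid [40, 148, 28, 11, 238] [0.618 0.49  0.134] [0.618 0.491 0.134] [0.025 0.062 0.009]
lid [409, 167, 24, 29, 92] [ 0.562 -0.338  0.138] [ 0.571 -0.35   0.138] [0.063 0.049 0.016]
lid [93, 169, 23, 31, 98] [0.536 0.355 0.138] [0.546 0.366 0.138] [0.069 0.046 0.016]
lid [36, 180, 28, 12, 255] [0.541 0.49  0.134] [0.541 0.491 0.135] [0.024 0.062 0.01 ]
lid [302, 208, 29, 29, 639] [ 0.471 -0.111  0.138] [ 0.472 -0.112  0.137] [0.063 0.062 0.013]
lid [250, 216, 28, 29, 639] [0.451 0.004 0.138] [0.451 0.004 0.137] [0.063 0.06  0.011]
lid [194, 223, 29, 28, 645] [0.433 0.126 0.138] [0.434 0.126 0.137] [0.06  0.062 0.011]
rim [44, 48, 8, 38, 86] [0.876 0.581 0.04 ] [877.2 581.1] ((7.031408786773682, 103.89675903320312), 87.2483139038086)
rim [367, 83, 5, 24, 37] [ 0.818 -0.26   0.04 ] [ 819.3 -258.8] ((65.23303985595703, 8.962747573852539), 8.263701438903809)
rim [86, 85, 87, 37, 181] [0.749 0.337 0.04 ] [745.6 340.6] ((86
[... 1276 characters left out ...]
38317012786865), 0.27185171842575073)
18mm [196, 213, 137, 46, 2566] ((452.9959716796875, 3.958740234375), (90.12799072265625, 340.0466613769531), 6.80910062789917)
18mm [114, 229, 25, 26, 212] ((426.0675048828125, 342.7190246582031), (61.67209243774414, 59.6469612121582), 2.5847065448760986)
18mm [375, 233, 64, 43, 1627] ((412.8591003417969, -351.7412414550781), (99.5684585571289, 150.112060546875), 4.351798057556152)
tall [0, 59, 36, 25, 656] [0.774 0.538 0.16 ] [0.793 0.62  0.243]
tall [415, 153, 51, 40, 1268] [ 0.539 -0.397  0.161] [ 0.613 -0.326  0.294]
tall [58, 156, 53, 41, 1328] [0.513 0.344 0.16 ] [0.584 0.415 0.303]
tall [0, 214, 18, 12, 156] [0.445 0.538 0.16 ] [0.462 0.565 0.223]
```

The top view shows lids at about (209,237), (264,230) and (316,223). The yellow tag lies in the right tray at (315,166) and the white one in the left tray at (209,164). Measured heights and sizes match those given: lids at z=0.138, rims at 0.04 with 150 mm trays. The current tool yaw is diagonal to the row, which clears the neighbouring tins, so I'll keep it.

```bash
cat >> geo.py <<'E'
from scipy.spatial.transform import Rotation as Ro
def to(x,y,z):
    s=arm.get_state(); R=Ro.from_euler("xyz",s["ee_rot"]).as_matrix()
    print("t",round(float(s["t"]),2),"pos",np.round(s["eef_pos"],4),"units",(R.T@(np.array([x,y,z])-s["eef_pos"])/.025).round(2))
E
python3 -m crank '[[[0.4,0.5,0,0],[1.2,1.4,0,0],[2.2,2.5,0,0],[3.4,3.8,0,0],[4.6,5.1,0,0],[5.8,6.5,0,0],[7.0,7.8,0,0],[8.2,9.2,0,0],[9.4,10.5,0,0],[10.6,11.8,0,0],[11.6,13.0,0,0],[12.3,13.8,0,0]]]' 0
python3 -c "
from geo import *
to(.4335,.126,.227)"
```

```text
t: 2.0
eef_pos: [0.4003, 0.2055, 0.2268]
ee_rot: [-3.141, -0.0, -0.343]
force: [-0.4, -0.0, 0.4]
width: 0.0876
gripper_force: 0.0
t 2.0 pos [0.4003 0.2055 0.2268] units [ 2.32  2.55 -0.01]
```

```bash
python3 -m crank '[[[0.8,0.9,0,0],[1.6,1.8,0,0],[2.1,2.3,0,0],[2.3,2.55,0,0],[2.3,2.55,0,0],[2.3,2.55,0,0]]]'
python3 - <<'E'
from geo import *
import cv2
s=arm.get_state(); im,d=arm.grab_frame("wrist"); c=arm.get_calibration("wrist"); K=np.array(c["mtx"]);M=np.array(c["mount"])
v,u=np.indices(d.shape); p=np.stack([(u-K[0,2])/K[0,0]*d,(v-K[1,2])/K[1,1]*d,d],-1)
W=(p@M[:3,:3].T+M[:3,3])@Ro.from_euler("xyz",s["ee_rot"]).as_matrix().T+s["eef_pos"]
m=((d>0)&(abs(W[...,2]-.138)<.006)).astype(np.uint8)
n,L,st,_=cv2.connectedComponentsWithStats(m)
for i in range(1,n):
    if st[i,4]>200: q=W[L==i]; print(st[i].tolist(),((q.min(0)+q.max(0))/2).round(4),np.ptp(q,axis=0).round(3))
to(.4335,.126,.092)
E
```

```text
t: 2.75
eef_pos: [0.4329, 0.1288, 0.2266]
ee_rot: [-3.141, -0.0, -0.341]
force: [-0.1, 0.8, -0.3]
width: 0.0872
gripper_force: 0.0
[504, 28, 8, 47, 242] [ 0.4748 -0.0837  0.1352] [0.032 0.007 0.006]
[360, 79, 84, 82, 5303] [0.4528 0.0033 0.1364] [0.063 0.063 0.009]
[225, 153, 75, 73, 4234] [0.4357 0.1255 0.1364] [0.063 0.063 0.009]
t 2.8 pos [0.433  0.1289 0.2266] units [0.06 0.1  5.38]
```

```bash
python3 -m crank '[[[0.1,0.1,0.5,0],[0.1,0.1,1.3,0],[0.1,0.1,2.2,0],[0.1,0.1,3.1,0],[0.1,0.1,4.0,0],[0.1,0.1,4.7,0],[0.1,0.1,5.2,0],[0.1,0.1,5.4,0],[0.1,0.1,5.4,0],[0.1,0.1,5.4,0]]]'
python3 -m crank '[[[0,0,0,0],[0,0,0,0],[0,0,0,0],[0,0,0,0],[0,0,0,0],[0,0,0,0],[0,0,0,0],[0,0,0,0]]]' 1 40
```

```text
t: 4.05
eef_pos: [0.435, 0.1255, 0.0921]
ee_rot: [-3.141, -0.001, -0.342]
force: [-0.0, 0.2, 0.3]
width: 0.0874
gripper_force: 0.0
t: 5.05
eef_pos: [0.4349, 0.1255, 0.0917]
ee_rot: [-3.141, -0.0, -0.342]
force: [-0.1, 1.0, 4.0]
width: 0.0639
gripper_force: 40.0
```

```bash
python3 -m crank '[[[0,0,-0.2,0],[0,0,-0.6,0],[0,0,-1.1,0],[0,0,-1.6,0],[0,0,-1.9,0],[0,0,-2.0,0],[0,0,-2.0,0],[0,0,-2.0,0],[0,0,-2.0,0],[0,0,-2.0,0],[0,0,-2.0,0],[0,0,-2.0,0]]]'
python3 -m crank '[[[0,0,0,0],[0,0,0,0]]]'
```

```text
t: 6.55
eef_pos: [0.4346, 0.1253, 0.1415]
ee_rot: [3.141, 0.0, -0.342]
force: [-0.3, 0.1, -2.1]
width: 0.064
gripper_force: 40.0
t: 6.8
eef_pos: [0.4347, 0.1253, 0.1416]
ee_rot: [-3.142, -0.0, -0.342]
force: [0.7, -0.2, -2.1]
width: 0.0641
gripper_force: 40.0
```

```bash
python3 -m crank '[[[0,0,0.3,0],[0,0,0.8,0],[0,0,1.3,0],[0,0,1.6,0],[0,0,1.8,0],[0,0,1.9,0],[0,0,2.0,0],[0,0,2.0,0],[0,0,2.0,0],[0,0,2.0,0]]]'
python3 -m crank '[[[0,0,0,0],[0,0,0,0],[0,0,0,0],[0,0,0,0],[0,0,0,0],[0,0,0,0],[0,0,0,0]]]' 0
python3 -m crank '[[[0,0,-0.3,0],[0,0,-1,0],[0,0,-2,0],[0,0,-3,0],[0,0,-4,0],[0,0,-4.8,0],[0,0,-5.2,0],[0,0,-5.4,0],[0,0,-5.4,0]]]'
python3 -c "
from geo import *
to(.452,.0036,.227)"
```

```text
t: 8.05
eef_pos: [0.4349, 0.1254, 0.0918]
ee_rot: [-3.141, -0.0, -0.342]
force: [1.0, -0.8, -0.1]
width: 0.064
gripper_force: 40.0
t: 8.93
eef_pos: [0.4346, 0.1253, 0.0915]
ee_rot: [3.142, 0.0, -0.342]
force: [-0.3, 0.4, -0.4]
width: 0.0877
gripper_force: 0.0
t: 10.05
eef_pos: [0.4345, 0.1252, 0.2263]
ee_rot: [3.141, 0.0, -0.342]
force: [0.4, 0.5, -0.2]
width: 0.0875
gripper_force: 0.0
t 10.05 pos [0.4345 0.1252 0.2263] units [ 2.29  4.35 -0.03]
```

```bash
python3 -m crank '[[[0.3,0.6,0,0],[0.9,1.6,0,0],[1.5,2.8,0,0],[2.0,3.8,0,0],[2.3,4.3,0,0],[2.3,4.35,0,0],[2.3,4.35,0,0],[2.3,4.35,0,0]]]'
cat > lids.py <<'E'
from geo import *
import cv2
s=arm.get_state(); im,d=arm.grab_frame("wrist"); c=arm.get_calibration("wrist"); K=np.array(c["mtx"]);M=np.array(c["mount"])
v,u=np.indices(d.shape); p=np.stack([(u-K[0,2])/K[0,0]*d,(v-K[1,2])/K[1,1]*d,d],-1)
W=(p@M[:3,:3].T+M[:3,3])@Ro.from_euler("xyz",s["ee_rot"]).as_matrix().T+s["eef_pos"]
m=((d>0)&(abs(W[...,2]-.138)<.006)).astype(np.uint8)
n,L,st,_=cv2.connectedComponentsWithStats(m)
for i in range(1,n):
    if st[i,4]>200: q=W[L==i]; a=(q.min(0)+q.max(0))/2; print(st[i].tolist(),a.round(4),np.ptp(q,axis=0).round(3)); to(a[0],a[1],.092)
E
python3 lids.py
```

```text
t: 11.05
eef_pos: [0.4524, 0.0041, 0.2265]
ee_rot: [-3.142, 0.0, -0.341]
force: [0.3, -0.0, 1.3]
width: 0.0879
gripper_force: 0.0
[349, 82, 83, 82, 5242] [ 0.4732 -0.1126  0.1365] [0.063 0.063 0.009]
t 11.1 pos [0.4524 0.0041 0.2265] units [2.35 4.12 5.38]
[224, 156, 75, 72, 4211] [0.4531 0.0026 0.1363] [0.063 0.063 0.009]
t 11.1 pos [0.4524 0.0041 0.2265] units [0.05 0.05 5.38]
[105, 220, 60, 48, 1285] [0.4494 0.124  0.1359] [0.036 0.056 0.008]
t 11.1 pos [0.4524 0.0041 0.2265] units [-1.72 -4.48  5.38]
```

Well centred on the middle tin. The left tin is back in place, though its lid is partly occluded in this view.

```bash
python3 -m crank '[[[0,0,0.5,0],[0,0,1.3,0],[0,0,2.2,0],[0,0,3.1,0],[0,0,4.0,0],[0,0,4.7,0],[0,0,5.2,0],[0,0,5.4,0],[0,0,5.4,0],[0,0,5.4,0]]]'
python3 -m crank '[[[0,0,0,0],[0,0,0,0],[0,0,0,0],[0,0,0,0],[0,0,0,0],[0,0,0,0],[0,0,0,0],[0,0,0,0]]]' 1 40
python3 -m crank '[[[0,0,-0.2,0],[0,0,-0.6,0],[0,0,-1.1,0],[0,0,-1.6,0],[0,0,-1.9,0],[0,0,-2.0,0],[0,0,-2.0,0],[0,0,-2.0,0],[0,0,-2.0,0],[0,0,-2.0,0],[0,0,-2.0,0],[0,0,-2.0,0]]]'
python3 -m crank '[[[0,0,0,0],[0,0,0,0]]]'
```

```text
t: 12.35
eef_pos: [0.4528, 0.0037, 0.0921]
ee_rot: [-3.141, -0.001, -0.342]
force: [1.1, -0.4, 0.5]
width: 0.0876
gripper_force: 0.0
t: 13.35
eef_pos: [0.4524, 0.0034, 0.0917]
ee_rot: [3.141, -0.0, -0.342]
force: [-1.3, -3.6, 6.2]
width: 0.0635
gripper_force: 40.0
t: 14.85
eef_pos: [0.4524, 0.0036, 0.1415]
ee_rot: [3.142, 0.0, -0.342]
force: [-0.2, 1.0, -5.9]
width: 0.0635
gripper_force: 40.0
t: 15.1
eef_pos: [0.4524, 0.0036, 0.1416]
ee_rot: [-3.142, -0.0, -0.342]
force: [0.3, 0.4, -6.2]
width: 0.0632
gripper_force: 40.0
```

The middle tin reads about 6.1 N against 2.1 N for the left. I'll set it back and heft the right one.

```bash
python3 -m crank '[[[0,0,0.3,0],[0,0,0.8,0],[0,0,1.3,0],[0,0,1.6,0],[0,0,1.8,0],[0,0,1.9,0],[0,0,2.0,0],[0,0,2.0,0],[0,0,2.0,0],[0,0,2.0,0]]]'
python3 -m crank '[[[0,0,0,0],[0,0,0,0],[0,0,0,0],[0,0,0,0],[0,0,0,0],[0,0,0,0],[0,0,0,0]]]' 0
python3 -m crank '[[[0,0,-0.3,0],[0,0,-1,0],[0,0,-2,0],[0,0,-3,0],[0,0,-4,0],[0,0,-4.8,0],[0,0,-5.2,0],[0,0,-5.4,0],[0,0,-5.4,0]]]'
python3 -m crank '[[[0.3,0.6,0,0],[0.9,1.6,0,0],[1.5,2.8,0,0],[2.0,3.7,0,0],[2.3,4.1,0,0],[2.35,4.1,0,0],[2.35,4.1,0,0],[2.35,4.1,0,0]]]'
python3 lids.py
```

```text
t: 16.35
eef_pos: [0.4526, 0.0036, 0.0918]
ee_rot: [-3.141, -0.0, -0.342]
force: [0.4, -0.2, -4.8]
width: 0.0633
gripper_force: 40.0
t: 17.23
eef_pos: [0.4524, 0.0036, 0.0916]
ee_rot: [3.142, -0.0, -0.342]
force: [-0.1, 0.2, 0.8]
width: 0.0878
gripper_force: 0.0
t: 18.35
eef_pos: [0.4522, 0.0035, 0.2263]
ee_rot: [3.141, 0.0, -0.342]
force: [-0.2, -0.1, 0.2]
width: 0.0874
gripper_force: 0.0
t: 19.35
eef_pos: [0.4733, -0.1121, 0.2266]
ee_rot: [-3.141, 0.0, -0.341]
force: [-0.4, 0.3, -0.3]
width: 0.0875
gripper_force: 0.0
[223, 157, 75, 72, 4202] [ 0.4732 -0.1129  0.1363] [0.063 0.063 0.008]
t 19.4 pos [ 0.4734 -0.1121  0.2266] units [0.01 0.03 5.38]
[112, 221, 61, 46, 1095] [0.4688 0.0041 0.1359] [0.032 0.061 0.008]
t 19.4 pos [ 0.4734 -0.1121  0.2266] units [-1.73 -4.32  5.38]
```

```bash
python3 -m crank '[[[0,0,0.5,0],[0,0,1.3,0],[0,0,2.2,0],[0,0,3.1,0],[0,0,4.0,0],[0,0,4.7,0],[0,0,5.2,0],[0,0,5.4,0],[0,0,5.4,0],[0,0,5.4,0]]]'
python3 -m crank '[[[0,0,0,0],[0,0,0,0],[0,0,0,0],[0,0,0,0],[0,0,0,0],[0,0,0,0],[0,0,0,0],[0,0,0,0]]]' 1 40
python3 -m crank '[[[0,0,-0.2,0],[0,0,-0.6,0],[0,0,-1.1,0],[0,0,-1.6,0],[0,0,-1.9,0],[0,0,-2.0,0],[0,0,-2.0,0],[0,0,-2.0,0],[0,0,-2.0,0],[0,0,-2.0,0],[0,0,-2.0,0],[0,0,-2.0,0]]]'
python3 -m crank '[[[0,0,0,0],[0,0,0,0]]]'
```

```text
t: 20.65
eef_pos: [0.4738, -0.1127, 0.0921]
ee_rot: [-3.141, -0.001, -0.342]
force: [0.5, 0.3, -0.0]
width: 0.0877
gripper_force: 0.0
t: 21.65
eef_pos: [0.4734, -0.1128, 0.0917]
ee_rot: [3.141, -0.0, -0.342]
force: [-1.3, -2.8, 5.2]
width: 0.0642
gripper_force: 40.0
t: 23.15
eef_pos: [0.4734, -0.1127, 0.1415]
ee_rot: [3.142, 0.0, -0.342]
force: [-0.5, 0.2, -3.3]
width: 0.0643
gripper_force: 40.0
t: 23.4
eef_pos: [0.4734, -0.1127, 0.1416]
ee_rot: [-3.142, -0.0, -0.342]
force: [0.2, 0.9, -3.6]
width: 0.064
gripper_force: 40.0
```

The right tin reads 3.5 N, so the middle one is the heaviest. I'll set the right tin back and go back to the middle.

```bash
python3 -m crank '[[[0,0,0.3,0],[0,0,0.8,0],[0,0,1.3,0],[0,0,1.6,0],[0,0,1.8,0],[0,0,1.9,0],[0,0,2.0,0],[0,0,2.0,0],[0,0,2.0,0],[0,0,2.0,0]]]'
python3 -m crank '[[[0,0,0,0],[0,0,0,0],[0,0,0,0],[0,0,0,0],[0,0,0,0],[0,0,0,0],[0,0,0,0]]]' 0
python3 -m crank '[[[0,0,-0.3,0],[0,0,-1,0],[0,0,-2,0],[0,0,-3,0],[0,0,-4,0],[0,0,-4.8,0],[0,0,-5.2,0],[0,0,-5.4,0],[0,0,-5.4,0]]]'
python3 -m crank '[[[-0.3,-0.6,0,0],[-0.9,-1.6,0,0],[-1.5,-2.8,0,0],[-2.0,-3.7,0,0],[-2.3,-4.1,0,0],[-2.35,-4.1,0,0],[-2.35,-4.1,0,0],[-2.35,-4.1,0,0]]]'
python3 lids.py
```

```text
t: 24.65
eef_pos: [0.4736, -0.1127, 0.0918]
ee_rot: [-3.141, -0.001, -0.342]
force: [0.4, -0.4, -1.1]
width: 0.064
gripper_force: 40.0
t: 25.52
eef_pos: [0.4734, -0.1127, 0.0916]
ee_rot: [3.142, -0.0, -0.342]
force: [-0.1, 0.2, 0.4]
width: 0.0881
gripper_force: 0.0
t: 26.65
eef_pos: [0.4732, -0.1127, 0.2263]
ee_rot: [-3.142, 0.0, -0.342]
force: [0.4, 1.1, 0.1]
width: 0.0873
gripper_force: 0.0
t: 27.65
eef_pos: [0.4524, 0.003, 0.2265]
ee_rot: [3.141, 0.0, -0.343]
force: [-0.5, -0.4, -0.0]
width: 0.0877
gripper_force: 0.0
[347, 82, 83, 82, 5248] [ 0.4735 -0.1123  0.1363] [0.063 0.063 0.008]
t 27.7 pos [0.4524 0.003  0.2265] units [2.34 4.06 5.38]
[222, 156, 75, 73, 4206] [0.4533 0.0031 0.1361] [0.063 0.064 0.008]
t 27.7 pos [0.4524 0.003  0.2265] units [ 0.03 -0.02  5.38]
[104, 220, 59, 48, 1265] [0.4492 0.1241 0.1359] [0.036 0.056 0.008]
t 27.7 pos [0.4524 0.003  0.2265] units [-1.75 -4.52  5.38]
```

```bash
python3 -m crank '[[[0,0,0.5,0],[0,0,1.3,0],[0,0,2.2,0],[0,0,3.1,0],[0,0,4.0,0],[0,0,4.7,0],[0,0,5.2,0],[0,0,5.4,0],[0,0,5.4,0],[0,0,5.4,0]]]'
python3 -m crank '[[[0,0,0,0],[0,0,0,0],[0,0,0,0],[0,0,0,0],[0,0,0,0],[0,0,0,0],[0,0,0,0],[0,0,0,0]]]' 1 40
python3 -m crank '[[[0,0,-0.2,0],[0,0,-0.6,0],[0,0,-1.2,0],[0,0,-1.9,0],[0,0,-2.7,0],[0,0,-3.5,0],[0,0,-4.3,0],[0,0,-5.0,0],[0,0,-5.5,0],[0,0,-5.9,0],[0,0,-6.0,0],[0,0,-6.0,0]]]'
python3 -c "
from geo import *
to(.649,-.129,.24)"
```

```text
t: 28.95
eef_pos: [0.4528, 0.0037, 0.0921]
ee_rot: [-3.141, -0.001, -0.342]
force: [0.5, 0.1, -0.1]
width: 0.088
gripper_force: 0.0
t: 29.95
eef_pos: [0.4524, 0.0035, 0.0917]
ee_rot: [3.141, -0.0, -0.342]
force: [-1.7, -1.3, 5.1]
width: 0.0633
gripper_force: 40.0
t: 31.45
eef_pos: [0.4522, 0.0036, 0.2412]
ee_rot: [3.141, 0.001, -0.342]
force: [0.2, -0.1, -5.8]
width: 0.0633
gripper_force: 40.0
t 31.45 pos [0.4522 0.0036 0.2412] units [9.2  2.36 0.04]
```

```bash
python3 -m crank '[[[0.2,0.05,0,0],[0.7,0.2,0,0],[1.4,0.35,0,0],[2.3,0.6,0,0],[3.3,0.85,0,0],[4.3,1.1,0,0],[5.3,1.35,0,0],[6.3,1.6,0,0],[7.2,1.85,0,0],[8.0,2.05,0,0],[8.6,2.2,0,0],[9.0,2.3,0,0]]]'
python3 -m crank '[[[0.1,0,0.4,0],[0.2,0.05,0.8,0],[0.2,0.05,1.2,0],[0.2,0.05,1.4,0],[0.2,0.05,1.5,0],[0.2,0.05,1.5,0],[0.2,0.05,1.5,0],[0.2,0.05,1.5,0],[0.2,0.05,1.5,0]]]'
python3 - <<'E'
from geo import *
import cv2
to(.649,-.129,.2)
ims=[]
for c in("top","side"): im,d=arm.grab_frame(c); ims.append(im[:,:,::-1])
cv2.imwrite("pics/end.png",cv2.resize(np.hstack(ims),(800,300)))
print(arm.get_state()["qd"].round(3))
E
```

```text
t: 32.95
eef_pos: [0.6458, -0.1271, 0.2407]
ee_rot: [3.141, 0.001, -0.343]
force: [-0.3, 0.4, -5.7]
width: 0.0633
gripper_force: 40.0
t: 34.08
eef_pos: [0.6494, -0.1289, 0.2042]
ee_rot: [-3.141, -0.0, -0.342]
force: [-0.5, -0.2, -6.4]
width: 0.0627
gripper_force: 40.0
t 34.08 pos [ 0.6494 -0.1289  0.2042] units [-0.01  0.01  0.17]
[ 0.002 -0.001 -0.001 -0.002  0.001  0.001]
```

View pics/end.png

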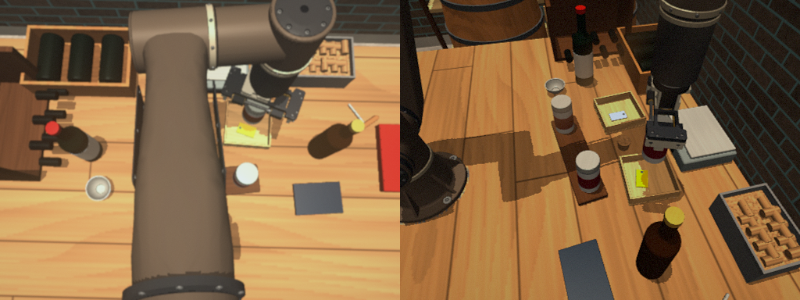

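In the side view the middle tin hangs upright over the yellow-tag tray (tin at about (655,150)). The other two stand on the board at (562,113) and (588,172), and the tags and bystanders are undisturbed. The tin's underside is about 0.13 m up and the arm is still.

```bash
python3 -c "
from station import arm
print(arm.job_done())"
```

```text
the job is handed in; nothing more can be done
None
```

The job is handed in, with no verdict returned: the middle tin was heaviest (about 6 N, against 2.1 N left and 3.5 N right) and is held upright and still over the middle of the right tray, which has the yellow tag, its underside about 13 cm above the table; the other two tins are back in their places.

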